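Load and lock the ampoule carrier in the spring-gated rack

TASK

Load the white carrier with the amber ampoules into the clear rack held in the green vise: hold the orange spring gate back with the carrier while you put it down flat in the cradle, then let go so that the gate closes over its end and keeps it home against the steel end. Then lock the gate by turning the brass key anticlockwise, less than a quarter turn, to the hidden spot where the red pin springs up through its dial. Leave the blue carrier and the other things where they are.

Things in the scene. Friction and masses are not known exactly. Their poses are not given: they have to be found in the camera images.
- carrier: White plastic carrier to load, with five amber ampoules, 0.1 kg. Origin: centre of underside; x along its length, z up; same either way round. Base bar 120 (x) x 28 (y) x 12 high; on it, centred, a part 76 (x) x 24 (y) from 12 to 46 mm height with a flat cap: grip it across the 24 mm. At each end a toe 22 long, 12 high sticks out. Stands left or right of the rack; may have swapped places with the blue one.
- blue_carrier: Bystander: carrier of the same shape, size and axes, of blue plastic with greenish ampoules.
- cradle (a point): Centre of the cradle floor of the fixed rack, 85 mm above the shelf: the loaded carrier's origin rests here, its length along y. y runs along the rack towards gate and key, x across, z up. Clear side rails 34 mm apart, 10 mm high. The green vise lies below the floor, within 65 mm on the -x and 105 mm on the +x side.
- end_lip (a point): Fixed steel end of the cradle, opposite the gate: inner edge of its lip, at cradle y = -52 mm, 21 mm above the cradle floor (top of lip). The lip is 6 mm thick, so 15 mm of room beneath, and reaches 8 mm inwards from the end wall (wall face at y = -60 mm). One toe of the carrier must end under it, against the wall. Axes as the cradle.
- gate (a joint): Opening of the orange spring gate in m, 0 to 0.034, sliding along the cradle's +y; the spring shuts it (4 N at 0, 9 N fully open). Shut, lip and gate are 96 mm apart: too little for the carrier. Loaded, it reads about 0.004. When let go, it pushes the carrier home against the end wall. Once the key is turned, it can open only about 6 mm.
- gate_nose (a point): On the gate's upright front face (nose), 30 wide, from 15 to 44 mm above the cradle floor; this point is 30 mm above it, at cradle y = 44 mm + opening. Below 15 mm the gate is set back 12 mm, to close over a toe. A held carrier 23 to 30 mm above the floor pushes the nose back with its toe's end; with its origin at cradle y = 10 to 15 mm both ends clear and it can be lowered flat. Axes as the cradle.
- key (a joint): Angle of the brass key in rad, 0 to 1.6, growing anticlockwise from above; 0 to 0.15 (unlocked) at the start. Turns lightly, stays where left. Somewhere from 0.55 to 1.3, each time elsewhere, the pin hidden under the dial snaps up through the dial's hole and then holds the key (0.07 rad play): turning on is blocked. If passed too fast, turn back over it.
- key_grip (a point): Grip point on the key's upright axis, 147 mm above the shelf; turns with the key. The bow is an upright flat bar 28 long (this x) x 10 thick (this y: grip across it), its top 15 mm above this point; the round dial, 50 mm across, lies 27 mm below. The key stands on a grey lock housing at the gate end of the rack, at cradle y = 131 mm.
- lock_pin (a joint): Rise of the red locking pin in m: 0 hidden beneath the dial; 0.009 when it has snapped up through the dial's hole and the lock is engaged (it then stands 4 mm proud of the dial, 20 mm from the key's axis, in line with the bow).
- pill_bottle: Bystander: blue plastic pill bottle, 52 mm across, 88 mm high. Origin at the centre of its base.
- amber_jar: Bystander: amber jar, 48 mm across, 75 mm high. Origin at the centre of its base.
- mortar: Bystander: speckled stoneware mortar 120 mm across, 72 mm high, its pestle leaning in it, up to 113 mm high. Origin at the centre of its base.
- spatula: Bystander: flat steel pill counting spatula, 190 mm long, lying on the shelf beyond the rack. Origin at the middle of its underside.
Things that resemble listed ones, but are neither listed nor needed, are in the scene too. Several things have the shape of the carrier; the one meant has the colours described above.

How it is judged:
By the outcome, as a careful person would: the job done as asked, in the order asked, and still so for the second after the job is handed in, with the robot touching nothing.
It also fails if it takes over 54 s, if anything falls off the work surface, if the arm or the gripper's body presses on something with over 40 N, if the wrist force passes 120 N, or if a joint passes its speed limit or range.

ROBOT

A 6-joint arm with a two-finger parallel gripper is mounted at the origin on the work surface. World frame = base frame: x ahead of the robot, y to its left, z up, the work surface at z = 0. Lengths are in m, angles in degrees, forces in N, time in s.
With the tool pointing down it reaches from about 0.375 to 0.925 m from the base axis. Payload 5.7 kg.
Tool frame: the origin (TCP) lies between the finger pads; the fingertips stand 22 mm ahead of it and the grasp point (between the pads) lies 3 mm ahead of it; z points along the fingers, y is the direction in which the jaws open and shut (so a half turn about z gives the same grasp; the last joint's range is limited). The gripper opens to 85 mm and grips with 20 to 120 N. Pads are 22 mm wide; open, the fingers measure 114 mm over their backs; the gripper's body (76 mm by 85 mm) begins 54 mm behind the grasp point. The pads swing forward as they close: fully open they stand 13 mm farther back than shut.
Start: joints at [-83.314, 20.558, 86.54, -0, 72.909, -6.595], TCP at [0.138, -0.584, 0.253] pointing down, gripper open.
Joint ranges: [-170.27, 170.27], [-57.76, 135], [12.27, 136.19], [-55.21, 235.2], [11.17, 155.16], [-170.74, 170.74]. Speed limits (degrees/s): [136.94, 136.94, 180, 180, 180, 180].

INTERFACE

Orientations are given as a 3x3 rotation matrix whose columns are the frame's x, y, z axes.
In Python, from station import sensors, imaging, workorder gives the robot as it stands.
- The arm moves only by the tool apply_moves, never from a script. Its argument "deltas" is a list of rows, each an object of numbers: "rx", "ry", "rz": the turn, a rotation vector about the tool's x, y, z in rad; "tx", "ty", "tz": the shift along the tool's x, y, z in m; "gripper": the opening, from 0 (shut) to 1 (fully open). A call has 1 to 20 rows; each row shifts and turns the commanded pose from where the row before left it, along the tool's axes as they then stand; what a row does not reach is not made up. A row lasts 1/12 s, in which the tool goes at most 41.7 mm and 7.16 degrees, less where a joint would pass 70% of its speed; a pose out of reach is approached as far as the arm can. A call with a gripper value outside its range is refused whole. The fingers move at their own pace and stop on an object; "force" is the grip in N (left out, the last holds). Time passes only in rows, so rows that do not move let the fingers close. It gives the time, the measured TCP pose, the force and the opening at its end, in the units of the state.
- sensors.observe(): the state, without advancing time (a new reading comes with each control period).
- imaging.grab_frame(name): name is "side" or "top" or "wrist"; returns (picture, depth): 480x640x3 uint8, red, green, blue; 480x640 float32, m along the optical axis (not along the pixel's ray), 0 where there is no reading.
- imaging.calibration(name): a dict with "vfov" (degrees; the focal length in pixels is half the picture's height over the tangent of half this angle, whatever the lens; pixels are square), "cx", "cy" (the principal point, pixels), "R" (3x3) and "t" (3): a world point X has camera coordinates R X + t; the wrist camera has in their place "mount" (4x4, takes a point from camera to tool coordinates, whose origin is the TCP and whose axes are the flange's). Camera axes: x right, y down, z forward; pixel columns grow to the right and rows downward; lengths in m; the calibration is good to about 2 mm. The wrist camera is an equidistant fisheye: a pixel r from the principal point sees the ray r / f radians off the axis. A picture is of the moment at which its call begins: read the wrist's pose just before it. calibration takes no time and is no camera call.
- workorder.hand_in(): hands the job in, once; it reports no verdict.
The state is a dict: "t": time; "q": joint angles; "qd": joint speeds; "joint_efforts": joint torques, N m; "eef_pos": TCP position; "tcp_rot": TCP orientation; "contact_force": force on the tool from outside, world axes, zero at the start; "moment": the same for the moment, N m; "width": finger opening in m.
Only numpy, scipy, OpenCV 4.12 (cv2) and the standard library are available. Lean on these libraries where they do the work, as an engineer would, in place of code of your own. Each camera call takes 0.05 s, during which the arm holds its last target. There are 200 camera calls.

## Working session

There is one attempt and no reset: what is moved stays moved. The work goes in short steps, Python scripts to look and compute and a tool call to move; the robot and the scene stay as the last step left them, time stands still between calls to the robot, and variables do not carry over. Pictures are saved under pics/ and viewed, about 8 in all and at most 12, crops included, and the job is handed in when it is done.

Besides the shell and the picture viewer there is one more tool, called in YAML: its name, and indented under it one key for each argument. apply_moves: Moves the arm, as the interface text tells. Its arguments: {"type":"object","properties":{"deltas":{"type":"array"},"force":{"type":"number"}},"required":["deltas"]}

```bash
mkdir -p pics; ls; python3 - <<'E'
from station import sensors, imaging
import cv2,numpy as np
print(sensors.observe())
for n in ("side","top"):
    p,d=imaging.grab_frame(n); np.savez(f"{n}0.npz",p=p,d=d); cv2.imwrite(f"pics/{n}0.png",p[:,:,::-1]); print(n,imaging.calibration(n),(d>0).mean())
print(imaging.calibration("wrist"))
E
```

```text
pics
{'t': 0.0, 'q': array([-8.33106280e+01,  2.05987314e+01,  8.66020459e+01, -1.65256575e-03,
        7.29053406e+01, -6.59656865e+00]), 'qd': array([-0.04735578,  0.07492891, -0.06968088, -0.00048097, -0.07971876,
        0.03181629]), 'joint_efforts': array([-3.83176357e-04, -5.27608323e+01, -2.78617555e+01, -3.81566142e-04,
        1.32760100e-02,  7.97042645e-06]), 'eef_pos': array([ 0.13777453, -0.58329735,  0.25242493]), 'tcp_rot': array([[ 9.73233362e-01,  2.29818981e-01, -2.43126144e-04],
       [ 2.29819035e-01, -9.73231647e-01,  1.83628609e-03],
       [ 1.85395341e-04, -1.84300990e-03, -9.99998284e-01]]), 'contact_force': array([-0.09099249, -0.57820011,  0.79221971]), 'moment': array([0.02920104, 0.02317879, 0.06119888]), 'width': 0.08526077236235391}
side {'vfov': 50.66532651263049, 'cx': 330.59631671310206, 'cy': 240.95422782125488, 'R': array([[-0.99771869, -0.06716314, -0.00682079],
       [-0.04848593,  0.78321574, -0.61985661],
       [ 0.04697367, -0.61811181, -0.78468545]]), 't': array([0.57249235, 0.07558687, 1.06694317])} 0.995927734375
top {'vfov': 46.59800085151909, 'cx': 314.0252299027763, 'cy': 236.06885114699222, 'R': array([[ 0.00861166, -0.99981799,  0.01702445],
       [-0.99337974, -0.01050408, -0.11439559],
       [ 0.11455359, -0.01592661, -0.99328939]]), 't': array([-0.0067526 ,  0.58720895,  1.4277105 ])} 0.9960319010416666
{'vfov': 65.70646984690485, 'cx': 316.3721942973532, 'cy': 240.35338115203217, 'mount': array([[-1.18157282e-03, -9.51099490e-01, -3.08882445e-01,
         7.96077917e-02],
       [ 9.99999292e-01, -1.16738005e-03, -2.30759028e-04,
        -3.30197253e-04],
       [-1.41108410e-04, -3.08882499e-01,  9.51100196e-01,
        -1.21517549e-01],
       [ 0.00000000e+00,  0.00000000e+00,  0.00000000e+00,
         1.00000000e+00]])}
```

View pics/top0.png

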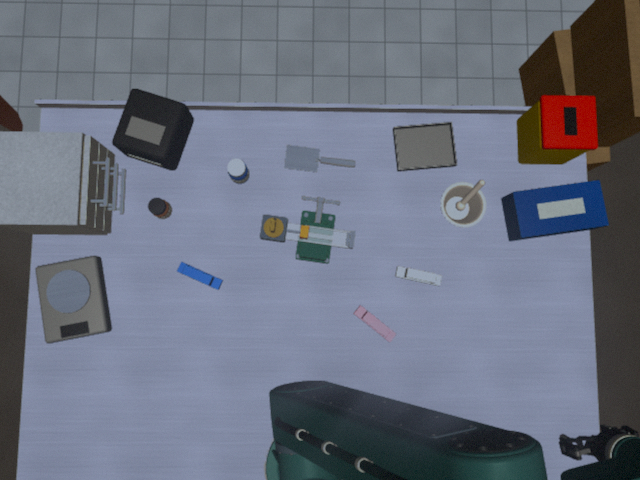

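View pics/side0.png

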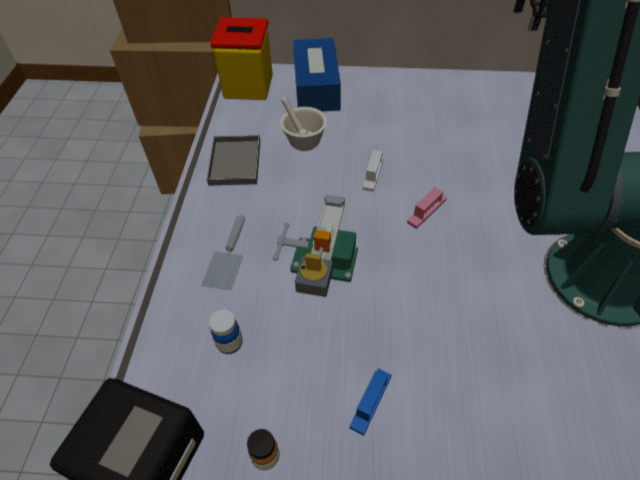

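```bash
cat > h.py <<'E'
import numpy as np, cv2
from station import sensors, imaging
def cast(n,u,v,z,obs=None):
    """pixel -> world point on plane height z"""
    c=imaging.calibration(n); f=240/np.tan(np.radians(c['vfov']/2))
    a=np.array([(np.ravel(u)-c['cx'])/f,(np.ravel(v)-c['cy'])/f])
    if n=='wrist':
        th=np.linalg.norm(a,axis=0)+1e-9; d=np.vstack([a*np.sin(th)/th,np.cos(th)])
        R=obs['tcp_rot']@c['mount'][:3,:3]; o=obs['tcp_rot']@c['mount'][:3,3]+obs['eef_pos']
    else:
        d=np.vstack([a,np.ones(a.shape[1])]); R=c['R'].T; o=-R@c['t']
    w=R@d
    return (o[:,None]+w*((z-o[2])/w[2])).T
def depthpts(n,d,u,v):
    c=imaging.calibration(n); f=240/np.tan(np.radians(c['vfov']/2)); u=np.ravel(u);v=np.ravel(v);z=d[v,u]
    a=np.vstack([(u-c['cx'])/f*z,(v-c['cy'])/f*z,z])
    return (c['R'].T@(a-c['t'][:,None])).T
E
python3 - <<'E'
from h import *
np.set_printoptions(precision=4,suppress=True)
D=np.load('top0.npz');p,d=D['p'],D['d']
hsv=cv2.cvtColor(p,cv2.COLOR_RGB2HSV)
def blob(name,lo,hi,box,zlo,zhi):
    x0,y0,x1,y1=box; v,u=np.mgrid[y0:y1,x0:x1]; P=depthpts('top',d,u,v); 
    m=(cv2.inRange(hsv,lo,hi)[y0:y1,x0:x1].ravel()>0)&(P[:,2]>zlo)&(P[:,2]<zhi); Q=P[m]
    r=cv2.minAreaRect(Q[:,:2].astype(np.float32)*1000)
    print(name,m.sum(),'z',np.percentile(Q[:,2],[5,50,95]),'rect mm',r)
A=(0,0,0);B=(180,255,255)
blob('white all',A,B,(385,255,455,295),.006,.08)
blob('white cap',A,B,(385,255,455,295),.036,.08)
blob('blue all',A,B,(165,250,235,300),.006,.08)
blob('lip',A,B,(330,215,370,260),.095,.12)
blob('rack floor+',A,B,(300,215,370,260),.08,.1)
blob('orange',(5,150,100),(25,255,255),(296,215,315,245),.09,.15)
blob('dial',(10,80,60),(30,255,255),(250,205,296,250),.1,.13)
blob('bow',A,B,(250,205,296,250),.15,.17)
t=p[200:300,230:460];cv2.imwrite('pics/c1.png',cv2.resize(t,(800,348),interpolation=cv2.INTER_CUBIC)[:,:,::-1])
E
```

```text
white all 577 z [0.0064 0.0273 0.0497] rect mm ((490.68072509765625, -281.73187255859375), (103.5584716796875, 183.10498046875), 0.5392854809761047)
white cap 283 z [0.04   0.0458 0.0507] rect mm ((486.6187744140625, -279.46136474609375), (76.4148941040039, 24.601825714111328), 78.1760482788086)
blue all 601 z [0.0064 0.0194 0.0502] rect mm ((485.4853820800781, 300.3733215332031), (129.55545043945312, 182.83590698242188), 0.8926646709442139)
lip 156 z [0.0962 0.1049 0.1094] rect mm ((574.8491821289062, -69.51771545410156), (63.48591613769531, 42.403099060058594), 82.82899475097656)
rack floor+ 679 z [0.0811 0.0862 0.0968] rect mm ((564.530517578125, -27.156478881835938), (134.0303497314453, 74.94450378417969), 83.51818084716797)
orange 81 z [0.1246 0.1287 0.1336] rect mm ((587.1428833007812, 25.069156646728516), (17.17906379699707, 28.403799057006836), 83.08989715576172)
dial 235 z [0.1154 0.1201 0.1251] rect mm ((598.3024291992188, 101.69699096679688), (48.1114501953125, 45.36811828613281), 78.14163208007812)
bow 51 z [0.1518 0.1618 0.166 ] rect mm ((597.38427734375, 99.57233428955078), (26.024240493774414, 10.03540325164795), 0.4527047872543335)
```

View pics/c1.png

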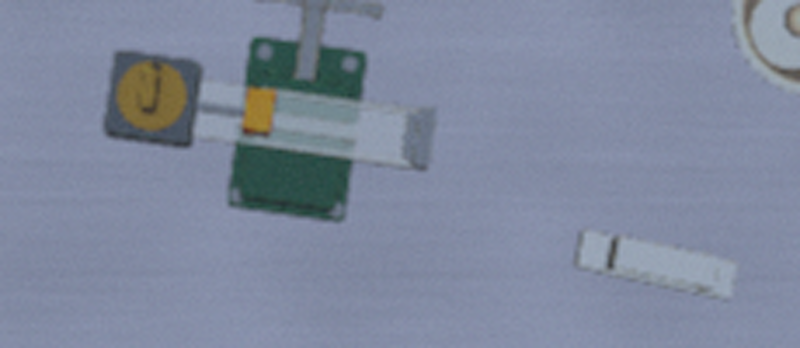

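The crop shows the rack: grey lip at the right (crop ~420,137), orange gate (258,110), and brass key on its dial (150,95). Candidates with the carrier shape are white at top pixel (419,276), blue at (200,275) and pink at (375,322). The white one fits, and I'll confirm its ampoules with the wrist camera on the way.

apply_moves:
  deltas:
    - {"tx": 0.0256, "ty": -0.0135, "tz": 0.003}
    - {"tx": 0.0256, "ty": -0.0135, "tz": 0.003}
    - {"tx": 0.0256, "ty": -0.0135, "tz": 0.003}
    - {"tx": 0.0256, "ty": -0.0135, "tz": 0.003}
    - {"tx": 0.0256, "ty": -0.0135, "tz": 0.003}
    - {"tx": 0.0256, "ty": -0.0135, "tz": 0.003}
    - {"tx": 0.0256, "ty": -0.0135, "tz": 0.003}
    - {"tx": 0.0256, "ty": -0.0135, "tz": 0.003}
    - {"tx": 0.0256, "ty": -0.0135, "tz": 0.003}
    - {"tx": 0.0256, "ty": -0.0135, "tz": 0.003}
    - {"tx": 0.0256, "ty": -0.0135, "tz": 0.003}
    - {"tx": 0.0256, "ty": -0.0135, "tz": 0.003}
    - {"tx": 0.0256, "ty": -0.0135, "tz": 0.003}
    - {"tx": 0.0256, "ty": -0.0135, "tz": 0.003}
    - {"tx": 0.0256, "ty": -0.0135, "tz": 0.003}
    - {"tx": 0.0256, "ty": -0.0135, "tz": 0.003}
  force: 80

```text
invalid input
```

apply_moves:
  deltas:
    - {"rz": -0.1134}
    - {"rz": -0.1134}
    - {"rz": -0.1134}
    - {"rz": -0.1134}
    - {"rz": -0.1134}
    - {"rz": -0.1134}
    - {"rz": -0.1134}
    - {"rz": -0.1134}
    - {"rz": -0.1134}
    - {"rz": -0.1134}
    - {}
    - {}

```text
invalid input
```

```bash
python3 - <<'E'
from h import *
o=sensors.observe();p,d=imaging.grab_frame('wrist');np.savez('w1.npz',p=p,d=d,tcp_rot=o['tcp_rot'],eef_pos=o['eef_pos'])
cv2.imwrite('pics/w1.png',p[:,:,::-1]);print(o['t'],o['eef_pos'],o['tcp_rot'],o['q'])
E
```

```text
0.1 [ 0.13775449 -0.58336144  0.25253458] [[ 9.73258092e-01  2.29714279e-01 -1.90080629e-04]
 [ 2.29714269e-01 -9.73256652e-01  1.68653298e-03]
 [ 2.02423471e-04 -1.68509610e-03 -9.99998560e-01]] [-8.33144477e+01  2.05934160e+01  8.65938582e+01  4.53080881e-04
  7.29099679e+01 -6.59484142e+00]
```

View pics/w1.png

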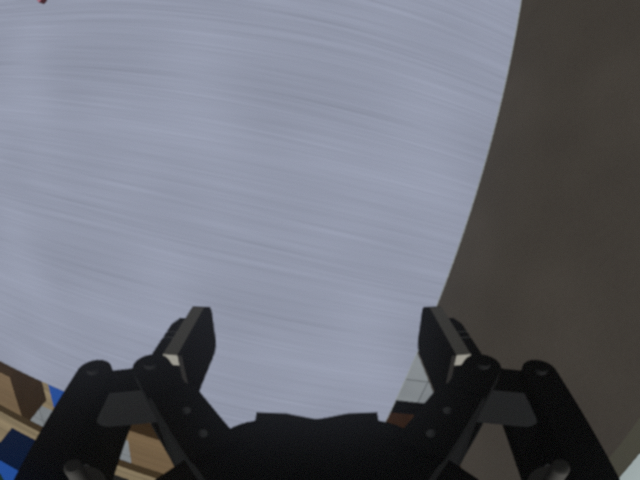

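The wrist view shows only the fingers and bare shelf, because the move was refused. I'll retry with all the keys in each row.

apply_moves:
  deltas:
    - {"rx": 0, "ry": 0, "rz": 0, "tx": 0.0256, "ty": -0.0135, "tz": 0.003, "gripper": 1}
    - {"rx": 0, "ry": 0, "rz": 0, "tx": 0.0256, "ty": -0.0135, "tz": 0.003, "gripper": 1}
    - {"rx": 0, "ry": 0, "rz": 0, "tx": 0.0256, "ty": -0.0135, "tz": 0.003, "gripper": 1}
    - {"rx": 0, "ry": 0, "rz": 0, "tx": 0.0256, "ty": -0.0135, "tz": 0.003, "gripper": 1}
    - {"rx": 0, "ry": 0, "rz": 0, "tx": 0.0256, "ty": -0.0135, "tz": 0.003, "gripper": 1}
    - {"rx": 0, "ry": 0, "rz": 0, "tx": 0.0256, "ty": -0.0135, "tz": 0.003, "gripper": 1}
    - {"rx": 0, "ry": 0, "rz": 0, "tx": 0.0256, "ty": -0.0135, "tz": 0.003, "gripper": 1}
    - {"rx": 0, "ry": 0, "rz": 0, "tx": 0.0256, "ty": -0.0135, "tz": 0.003, "gripper": 1}
    - {"rx": 0, "ry": 0, "rz": 0, "tx": 0.0256, "ty": -0.0135, "tz": 0.003, "gripper": 1}
    - {"rx": 0, "ry": 0, "rz": 0, "tx": 0.0256, "ty": -0.0135, "tz": 0.003, "gripper": 1}
    - {"rx": 0, "ry": 0, "rz": 0, "tx": 0.0256, "ty": -0.0135, "tz": 0.003, "gripper": 1}
    - {"rx": 0, "ry": 0, "rz": 0, "tx": 0.0256, "ty": -0.0135, "tz": 0.003, "gripper": 1}
    - {"rx": 0, "ry": 0, "rz": 0, "tx": 0.0256, "ty": -0.0135, "tz": 0.003, "gripper": 1}
    - {"rx": 0, "ry": 0, "rz": 0, "tx": 0.0256, "ty": -0.0135, "tz": 0.003, "gripper": 1}
    - {"rx": 0, "ry": 0, "rz": 0, "tx": 0.0256, "ty": -0.0135, "tz": 0.003, "gripper": 1}
    - {"rx": 0, "ry": 0, "rz": 0, "tx": 0.0256, "ty": -0.0135, "tz": 0.003, "gripper": 1}
  force: 80

```text
t: 1.48
eef_pos: [0.4876, -0.2784, 0.2049]
tcp_rot: [[0.973, 0.23, -0.0], [0.23, -0.973, 0.0], [-0.0, -0.0, -1.0]]
contact_force: [-0.0, -0.3, -0.5]
width: 0.0855
```

apply_moves:
  deltas:
    - {"rx": 0, "ry": 0, "rz": -0.1134, "tx": 0, "ty": 0, "tz": 0, "gripper": 1}
    - {"rx": 0, "ry": 0, "rz": -0.1134, "tx": 0, "ty": 0, "tz": 0, "gripper": 1}
    - {"rx": 0, "ry": 0, "rz": -0.1134, "tx": 0, "ty": 0, "tz": 0, "gripper": 1}
    - {"rx": 0, "ry": 0, "rz": -0.1134, "tx": 0, "ty": 0, "tz": 0, "gripper": 1}
    - {"rx": 0, "ry": 0, "rz": -0.1134, "tx": 0, "ty": 0, "tz": 0, "gripper": 1}
    - {"rx": 0, "ry": 0, "rz": -0.1134, "tx": 0, "ty": 0, "tz": 0, "gripper": 1}
    - {"rx": 0, "ry": 0, "rz": -0.1134, "tx": 0, "ty": 0, "tz": 0, "gripper": 1}
    - {"rx": 0, "ry": 0, "rz": -0.1134, "tx": 0, "ty": 0, "tz": 0, "gripper": 1}
    - {"rx": 0, "ry": 0, "rz": -0.1134, "tx": 0, "ty": 0, "tz": 0, "gripper": 1}
    - {"rx": 0, "ry": 0, "rz": -0.1134, "tx": 0, "ty": 0, "tz": 0, "gripper": 1}
    - {"rx": 0, "ry": 0, "rz": 0, "tx": 0, "ty": 0, "tz": 0, "gripper": 1}
    - {"rx": 0, "ry": 0, "rz": 0, "tx": 0, "ty": 0, "tz": 0, "gripper": 1}

```text
t: 2.48
eef_pos: [0.4867, -0.2795, 0.2051]
tcp_rot: [[0.207, 0.978, -0.0], [0.978, -0.207, 0.0], [0.0, -0.0, -1.0]]
contact_force: [1.0, -0.4, -0.7]
width: 0.0857
```

```bash
python3 - <<'E'
from h import *
np.set_printoptions(precision=4,suppress=True)
o=sensors.observe();p,d=imaging.grab_frame('wrist');np.savez('w2.npz',p=p,d=d,tcp_rot=o['tcp_rot'],eef_pos=o['eef_pos'])
cv2.imwrite('pics/w2.png',p[:,:,::-1]);print(o['t'],o['eef_pos'])
c=imaging.calibration('wrist')
h=cv2.cvtColor(p,cv2.COLOR_RGB2HSV); m=cv2.inRange(h,(0,0,0),(180,255,255))
# depth-based heights
v,u=np.mgrid[0:480,0:640]; 
P1=cast('wrist',u,v,0.0,o)
cam=o['tcp_rot']@c['mount'][:3,3]+o['eef_pos']; fwd=(o['tcp_rot']@c['mount'][:3,:3])[:,2]
s=d.ravel()/((P1-cam)@fwd); P=cam+(P1-cam)*s[:,None]
np.save('w2P.npy',P)
near=(np.linalg.norm(P[:,:2]-[.487,-.279],axis=1)<.1)&(d.ravel()>0)
for lo,hi,nm in((.042,.052,'cap'),(.008,.052,'all')):
    k=near&(P[:,2]>lo)&(P[:,2]<hi); print(nm,k.sum(),cv2.minAreaRect((P[k][:,:2]*1000).astype(np.float32)), np.median(P[k][:,2]))
E
```

```text
2.4833 [ 0.4867 -0.2795  0.2051]
cap 2828 ((488.7942810058594, -278.79547119140625), (76.62712860107422, 24.15540885925293), 78.28865814208984) 0.046924308091664285
all 4162 ((488.5687255859375, -278.5863952636719), (119.2369155883789, 27.777999877929688), 78.66715240478516) 0.04644962799548291
```

View pics/w2.png

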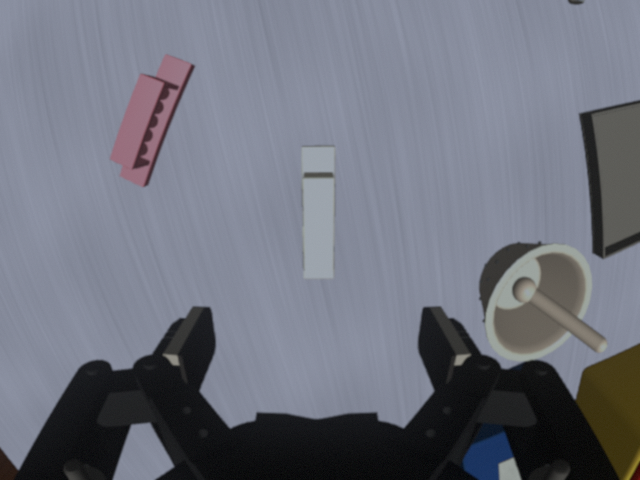

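```bash
python3 - <<'E'
import cv2
p=cv2.imread('pics/side0.png');a=cv2.resize(p[140:200,345:405],(400,400),interpolation=cv2.INTER_CUBIC);b=cv2.resize(p[365:440,335:410],(400,400),interpolation=cv2.INTER_CUBIC)
cv2.imwrite('pics/c2.png',cv2.hconcat([a,b]))
E
```

```text
(no output)
```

View pics/c2.png

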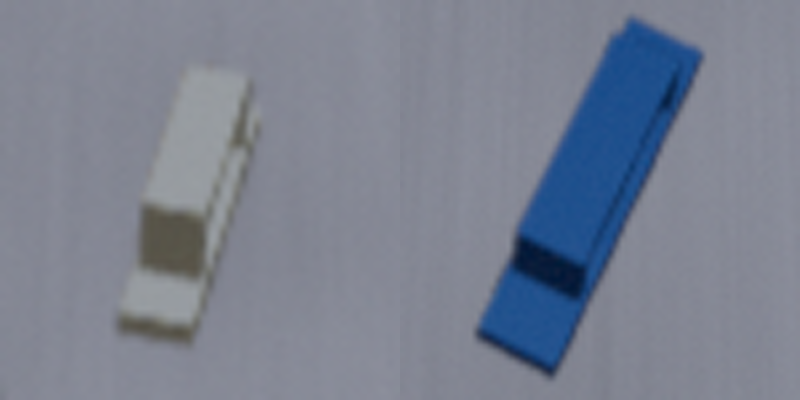

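apply_moves:
  deltas:
    - {"rx": 0, "ry": 0, "rz": -0.008, "tx": 0.0012, "ty": 0.0018, "tz": 0.01, "gripper": 1}
    - {"rx": 0, "ry": 0, "rz": 0, "tx": 0, "ty": 0, "tz": 0.02, "gripper": 1}
    - {"rx": 0, "ry": 0, "rz": 0, "tx": 0, "ty": 0, "tz": 0.02, "gripper": 1}
    - {"rx": 0, "ry": 0, "rz": 0, "tx": 0, "ty": 0, "tz": 0.02, "gripper": 1}
    - {"rx": 0, "ry": 0, "rz": 0, "tx": 0, "ty": 0, "tz": 0.02, "gripper": 1}

```text
t: 2.95
eef_pos: [0.4888, -0.2786, 0.1138]
tcp_rot: [[0.197, 0.98, -0.0], [0.98, -0.197, 0.0], [0.0, -0.0, -1.0]]
contact_force: [-0.6, 0.0, -0.8]
width: 0.0851
```

The crop shows the white carrier (left) with the cap and base form described, and the blue one (right). It is the only white one in the scene, so I'll grip it.

apply_moves:
  deltas:
    - {"rx": 0, "ry": 0, "rz": 0, "tx": 0, "ty": 0, "tz": 0.02, "gripper": 1}
    - {"rx": 0, "ry": 0, "rz": 0, "tx": 0, "ty": 0, "tz": 0.02, "gripper": 1}
    - {"rx": 0, "ry": 0, "rz": 0, "tx": 0, "ty": 0, "tz": 0.02, "gripper": 1}
    - {"rx": 0, "ry": 0, "rz": 0, "tx": 0, "ty": 0, "tz": 0.014, "gripper": 0.8}
    - {"rx": 0, "ry": 0, "rz": 0, "tx": 0, "ty": 0, "tz": 0.005, "gripper": 0.6}
    - {"rx": 0, "ry": 0, "rz": 0, "tx": 0, "ty": 0, "tz": 0, "gripper": 0}
    - {"rx": 0, "ry": 0, "rz": 0, "tx": 0, "ty": 0, "tz": 0, "gripper": 0}
    - {"rx": 0, "ry": 0, "rz": 0, "tx": 0, "ty": 0, "tz": 0, "gripper": 0}
    - {"rx": 0, "ry": 0, "rz": 0, "tx": 0, "ty": 0, "tz": 0, "gripper": 0}
    - {"rx": 0, "ry": 0, "rz": 0, "tx": 0, "ty": 0, "tz": 0, "gripper": 0}
    - {"rx": 0, "ry": 0, "rz": 0, "tx": 0, "ty": 0, "tz": 0, "gripper": 0}
    - {"rx": 0, "ry": 0, "rz": 0, "tx": 0, "ty": 0, "tz": 0, "gripper": 0}
  force: 80

```text
t: 3.95
eef_pos: [0.4895, -0.2792, 0.0373]
tcp_rot: [[0.196, 0.981, 0.002], [0.981, -0.196, -0.001], [-0.001, 0.002, -1.0]]
contact_force: [-0.3, 0.6, 6.7]
width: 0.023
```

apply_moves:
  deltas:
    - {"rx": 0, "ry": 0, "rz": 0, "tx": 0, "ty": 0, "tz": -0.01, "gripper": 0}
    - {"rx": 0, "ry": 0, "rz": 0, "tx": 0, "ty": 0, "tz": -0.029, "gripper": 0}
    - {"rx": 0, "ry": 0, "rz": 0, "tx": 0, "ty": 0, "tz": -0.029, "gripper": 0}
    - {"rx": 0, "ry": 0, "rz": 0, "tx": 0, "ty": 0, "tz": -0.029, "gripper": 0}
    - {"rx": 0, "ry": 0, "rz": 0, "tx": 0, "ty": 0, "tz": -0.029, "gripper": 0}
    - {"rx": 0, "ry": 0, "rz": 0, "tx": 0, "ty": 0, "tz": -0.029, "gripper": 0}
    - {"rx": 0, "ry": 0, "rz": 0, "tx": 0, "ty": 0, "tz": -0.029, "gripper": 0}
    - {"rx": 0, "ry": 0, "rz": 0, "tx": 0, "ty": 0, "tz": -0.029, "gripper": 0}
    - {"rx": 0, "ry": 0, "rz": 0, "tx": 0.0235, "ty": 0.0076, "tz": 0, "gripper": 0}
    - {"rx": 0, "ry": 0, "rz": 0, "tx": 0.0235, "ty": 0.0076, "tz": 0, "gripper": 0}
    - {"rx": 0, "ry": 0, "rz": 0, "tx": 0.0235, "ty": 0.0076, "tz": 0, "gripper": 0}
    - {"rx": 0, "ry": 0, "rz": 0, "tx": 0.0235, "ty": 0.0076, "tz": 0, "gripper": 0}
    - {"rx": 0, "ry": 0, "rz": 0, "tx": 0.0235, "ty": 0.0076, "tz": 0, "gripper": 0}
    - {"rx": 0, "ry": 0, "rz": 0, "tx": 0.0235, "ty": 0.0076, "tz": 0, "gripper": 0}
    - {"rx": 0, "ry": 0, "rz": -0.066, "tx": 0, "ty": 0, "tz": 0, "gripper": 0}
    - {"rx": 0, "ry": 0, "rz": 0, "tx": 0, "ty": 0, "tz": 0, "gripper": 0}
    - {"rx": 0, "ry": 0, "rz": 0, "tx": 0, "ty": 0, "tz": 0, "gripper": 0}

```text
t: 5.37
eef_pos: [0.5607, -0.1492, 0.2495]
tcp_rot: [[0.131, 0.991, -0.001], [0.991, -0.131, -0.0], [-0.0, -0.001, -1.0]]
contact_force: [0.4, -0.1, -1.0]
width: 0.023
```

```bash
cat >> h.py <<'E'
def wristpts():
    """observe, grab wrist frame, per-pixel world points (480,640,3)"""
    o=sensors.observe();p,d=imaging.grab_frame('wrist');c=imaging.calibration('wrist')
    v,u=np.mgrid[0:480,0:640];P1=cast('wrist',u,v,0.0,o)
    cam=o['tcp_rot']@c['mount'][:3,3]+o['eef_pos']; fwd=(o['tcp_rot']@c['mount'][:3,:3])[:,2]
    P=cam+(P1-cam)*(d.ravel()/((P1-cam)@fwd))[:,None]
    return o,p,d,P.reshape(480,640,3)
E
python3 - <<'E'
from h import *
np.set_printoptions(precision=4,suppress=True)
o,p,d,P=wristpts(); np.savez('w3.npz',p=p,d=d,P=P)
cv2.imwrite('pics/w3.png',p[:,:,::-1]);print(o['t'],o['eef_pos'],o['contact_force'],o['width'])
E
```

```text
5.3667 [ 0.5607 -0.1492  0.2495] [ 0.3832 -0.1299 -0.9563] 0.02298900101959345
```

View pics/w3.png

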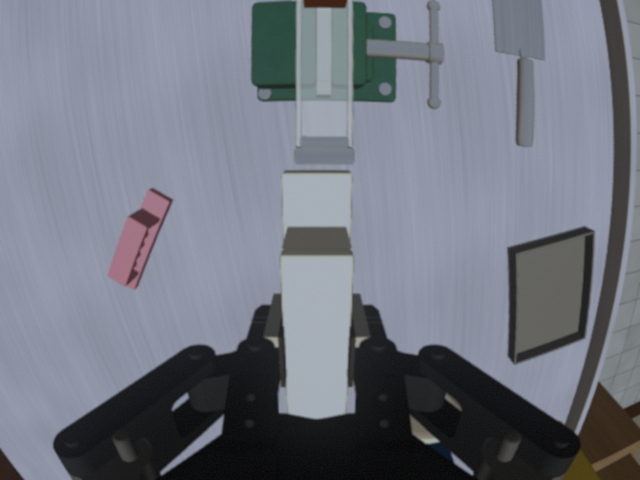

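The view shows the carrier held straight, with its toe at rows 171–228 and columns 282–351. The steel lip is at (324,155), the clear rails are at columns 298/352, and the gate is at the top edge (325,3).

```bash
python3 - <<'E'
from h import *
np.set_printoptions(precision=4,suppress=True)
D=np.load('w3.npz');P=D['P'];p=D['p']
k=np.zeros((480,640),bool);k[135:168,285:362]=1;k&=(P[...,2]>.1)&(P[...,2]<.113)
Q=P[k];r=cv2.minAreaRect((Q[:,:2]*1000).astype(np.float32));print('lip top',len(Q),np.median(Q[:,2]),r,cv2.boxPoints(r))
vv,uu=np.where(k);print('px',vv.min(),vv.max(),uu.min(),uu.max())
# rail: z in .09-.1
k=np.zeros((480,640),bool);k[12:130,290:362]=1;k&=(P[...,2]>.088)&(P[...,2]<.102)
Q=P[k];print('rail',len(Q),cv2.minAreaRect((Q[:,:2]*1000).astype(np.float32)))
# carrier toe in hand
k=np.zeros((480,640),bool);k[165:232,275:358]=1;k&=(P[...,2]>.215)&(P[...,2]<.235)
Q=P[k];r=cv2.minAreaRect((Q[:,:2]*1000).astype(np.float32));print('toe',len(Q),np.median(Q[:,2]),r,cv2.boxPoints(r))
k=np.zeros((480,640),bool);k[245:420,275:358]=1;k&=(P[...,2]>.25)&(P[...,2]<.27)
Q=P[k];r=cv2.minAreaRect((Q[:,:2]*1000).astype(np.float32));print('cap',len(Q),np.median(Q[:,2]),r)
for row in (20,50,80,110):print(row,p[row,286:366].mean(1).astype(int))
E
```

```text
lip top 1523 0.10684408044810068 ((574.552734375, -90.09821319580078), (19.565032958984375, 41.985355377197266), 82.524169921875) [[ 552.4658  -97.0663]
 [ 594.0942 -102.5289]
 [ 596.6397  -83.1302]
 [ 555.0113  -77.6675]]
px 137 164 295 354
rail 1417 ((582.382568359375, -29.910728454589844), (91.16716003417969, 42.42668914794922), 82.3606948852539)
toe 4250 0.22511996649835864 ((567.4277954101562, -101.40066528320312), (24.57486343383789, 28.002456665039062), 82.95458221435547) [[ 552.0251 -111.878 ]
 [ 579.8162 -115.3127]
 [ 582.8304  -90.9234]
 [ 555.0394  -87.4887]]
cap 12360 0.25913018248221087 ((561.268798828125, -147.15634155273438), (73.48291015625, 30.496639251708984), 83.03785705566406)
20 [ 62  62  62  59  61  61  58  62  66  90 126 152 162 162 153 141 138 139
 140 139 139 139 140 140 139 139 139 138 136 132 138 153 162 162 163 163
 162 163 163 164 162 162 163 161 157 145 138 138 139 141 140 140 139 140
 140 140 139 140 140 139 136 137 150 160 160 147 117  90  69  64  62  64
  64  64  63  64  63  63  63  56]
50 [ 62  62  61  62  61  62  62  60  69  94 128 154 162 159 149 1
[... 222 characters left out ...]
 64  63
  64  64  63  64  63  63  64  67]
80 [ 63  62  63  61  63  63  62  59  68  94 132 155 162 159 147 138 136 139
 140 140 140 141 139 140 140 139 139 138 138 134 141 155 161 160 161 161
 162 162 162 161 160 161 161 160 155 143 135 136 139 139 139 139 140 140
 139 140 140 140 139 139 135 138 152 161 160 147 119  82  64  64  63  63
  64  64  64  63  62  61  60  55]
110 [148 148 149 151 151 151 150 150 149 146 150 164 170 168 161 158 161 165
 166 166 167 167 166 168 168 167 169 169 167 167 167 167 168 168 167 167
 169 168 168 167 166 166 167 167 168 167 167 168 169 168 168 168 169 168
 167 166 168 168 167 164 155 150 159 167 167 153 138 135 143 148 150 150
 150 152 152 153 152 151 151 149]
```

Lip inner edge, rails and key agree on the cradle: centre about (0.5825, -0.029), y axis at 82.5°. I'll align above it, then descend to push height.

apply_moves:
  deltas:
    - {"rx": 0, "ry": 0, "rz": 0, "tx": 0.0193, "ty": 0.0011, "tz": 0, "gripper": 0}
    - {"rx": 0, "ry": 0, "rz": 0, "tx": 0.0193, "ty": 0.0011, "tz": 0, "gripper": 0}
    - {"rx": 0, "ry": 0, "rz": 0, "tx": 0.0193, "ty": 0.0011, "tz": 0, "gripper": 0}
    - {"rx": 0, "ry": 0, "rz": 0, "tx": 0.0193, "ty": 0.0011, "tz": 0, "gripper": 0}
    - {"rx": 0, "ry": 0, "rz": 0, "tx": 0.0193, "ty": 0.0012, "tz": 0, "gripper": 0}
    - {"rx": 0, "ry": 0, "rz": 0, "tx": 0, "ty": 0, "tz": 0.02, "gripper": 0}
    - {"rx": 0, "ry": 0, "rz": 0, "tx": 0, "ty": 0, "tz": 0.02, "gripper": 0}
    - {"rx": 0, "ry": 0, "rz": 0, "tx": 0, "ty": 0, "tz": 0.02, "gripper": 0}
    - {"rx": 0, "ry": 0, "rz": 0, "tx": 0, "ty": 0, "tz": 0.02, "gripper": 0}
    - {"rx": 0, "ry": 0, "rz": 0, "tx": 0, "ty": 0, "tz": 0.014, "gripper": 0}
    - {"rx": 0, "ry": 0, "rz": 0, "tx": 0, "ty": 0, "tz": 0.007, "gripper": 0}
    - {"rx": 0, "ry": 0, "rz": 0, "tx": 0, "ty": 0, "tz": 0, "gripper": 0}
    - {"rx": 0, "ry": 0, "rz": 0, "tx": 0, "ty": 0, "tz": 0, "gripper": 0}
  force: 100

```text
t: 6.5
eef_pos: [0.5793, -0.0551, 0.1485]
tcp_rot: [[0.132, 0.991, -0.0], [0.991, -0.132, 0.0], [0.0, -0.0, -1.0]]
contact_force: [0.6, 0.0, -1.2]
width: 0.0224
```

apply_moves:
  deltas:
    - {"rx": 0, "ry": 0, "rz": 0, "tx": 0.005, "ty": -0.0005, "tz": 0, "gripper": 0}
    - {"rx": 0, "ry": 0, "rz": 0, "tx": 0.0037, "ty": 0, "tz": 0, "gripper": 0}
    - {"rx": 0, "ry": 0, "rz": 0, "tx": 0.0037, "ty": 0, "tz": 0, "gripper": 0}
    - {"rx": 0, "ry": 0, "rz": 0, "tx": 0.0037, "ty": 0, "tz": 0, "gripper": 0}
    - {"rx": 0, "ry": 0, "rz": 0, "tx": 0.0037, "ty": 0, "tz": 0, "gripper": 0}
    - {"rx": 0, "ry": 0, "rz": 0, "tx": 0.0037, "ty": 0, "tz": 0, "gripper": 0}
    - {"rx": 0, "ry": 0, "rz": 0, "tx": 0.0037, "ty": 0, "tz": 0, "gripper": 0}
    - {"rx": 0, "ry": 0, "rz": 0, "tx": 0.0037, "ty": 0, "tz": 0, "gripper": 0}
    - {"rx": 0, "ry": 0, "rz": 0, "tx": 0.0037, "ty": 0, "tz": 0, "gripper": 0}
    - {"rx": 0, "ry": 0, "rz": 0, "tx": 0.0038, "ty": 0, "tz": 0, "gripper": 0}
    - {"rx": 0, "ry": 0, "rz": 0, "tx": 0, "ty": 0, "tz": 0, "gripper": 0}
    - {"rx": 0, "ry": 0, "rz": 0, "tx": 0, "ty": 0, "tz": 0, "gripper": 0}

```text
t: 7.5
eef_pos: [0.5846, -0.0176, 0.1494]
tcp_rot: [[0.13, 0.992, 0.002], [0.992, -0.13, -0.003], [-0.003, 0.002, -1.0]]
contact_force: [-0.5, -8.0, 2.6]
width: 0.023
```

```bash
python3 - <<'E'
from h import *
np.set_printoptions(precision=4,suppress=True)
o,p,d,P=wristpts(); np.savez('w4.npz',p=p,d=d,P=P)
s,_=imaging.grab_frame('side')
a=cv2.resize(p[0:300,160:480],(426,400));b=cv2.resize(s[170:310,250:380],(371,400),interpolation=cv2.INTER_CUBIC)
cv2.imwrite('pics/c4.png',cv2.hconcat([a,b])[:,:,::-1])
e=np.array([.1315,.9913]);n=np.array([.9913,-.1315]);c=np.array([.5825,-.029])
rel=o['eef_pos'][:2]-c;print(o['eef_pos'],'cradle y,x',rel@e,rel@n,o['contact_force'],o['width'])
Q=P-[.5825,-.029,.085];y=Q[...,:2]@e;x=Q[...,:2]@n;z=Q[...,2]
hsv=cv2.cvtColor(p,cv2.COLOR_RGB2HSV);m=cv2.inRange(hsv,(5,150,60),(18,255,255))>0
k=m&(z>.03)&(z<.055)&(abs(x)<.03);print('gate top y range',np.percentile(y[k],[1,50,99]),k.sum())
k=(hsv[...,1]<60)&(z>.03)&(z<.045)&(abs(x)<.02)&(y>.045)&(y<.08);print('toe y',np.percentile(y[k],[1,50,99]),'z',np.median(z[k]),'x',np.percentile(x[k],[1,50,99]))
E
```

```text
[ 0.5846 -0.0176  0.1494] cradle y,x 0.011593525055624788 0.0005690373600996863 [-0.4971 -7.9852  2.629 ] 0.02303999126491896
gate top y range [0.0722 0.0762 0.127 ] 399
toe y [0.0483 0.0598 0.0708] z 0.039832843725059214 x [-0.0128  0.0011  0.0147]
```

View pics/c4.png

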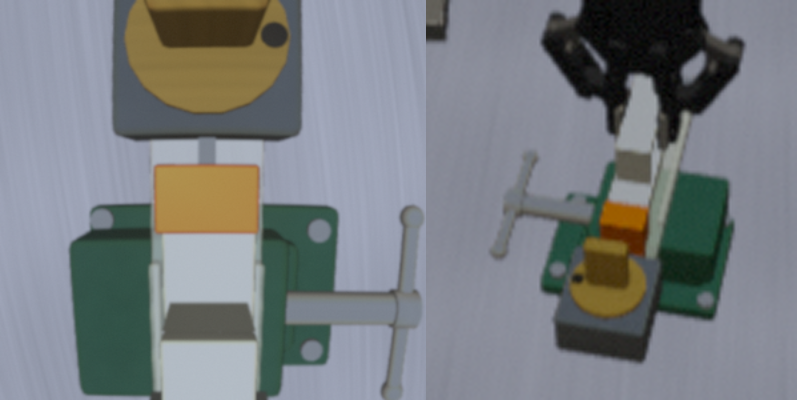

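The carrier has pushed the gate back (nose at cradle y about 72 mm, push about 8 N) and both ends clear. It sits about 1 mm to +x, so I'll correct that while lowering.

apply_moves:
  deltas:
    - {"rx": 0, "ry": 0, "rz": 0, "tx": 0.0003, "ty": -0.001, "tz": 0.003, "gripper": 0}
    - {"rx": 0, "ry": 0, "rz": 0, "tx": 0, "ty": 0, "tz": 0.004, "gripper": 0}
    - {"rx": 0, "ry": 0, "rz": 0, "tx": 0, "ty": 0, "tz": 0.004, "gripper": 0}
    - {"rx": 0, "ry": 0, "rz": 0, "tx": 0, "ty": 0, "tz": 0.004, "gripper": 0}
    - {"rx": 0, "ry": 0, "rz": 0, "tx": 0, "ty": 0, "tz": 0.004, "gripper": 0}
    - {"rx": 0, "ry": 0, "rz": 0, "tx": 0, "ty": 0, "tz": 0.003, "gripper": 0}
    - {"rx": 0, "ry": 0, "rz": 0, "tx": 0, "ty": 0, "tz": 0.002, "gripper": 0}
    - {"rx": 0, "ry": 0, "rz": 0, "tx": 0, "ty": 0, "tz": 0.0015, "gripper": 0}
    - {"rx": 0, "ry": 0, "rz": 0, "tx": 0, "ty": 0, "tz": 0.001, "gripper": 0}
    - {"rx": 0, "ry": 0, "rz": 0, "tx": 0, "ty": 0, "tz": 0, "gripper": 0}

```text
t: 8.43
eef_pos: [0.5834, -0.0168, 0.1225]
tcp_rot: [[0.13, 0.992, 0.001], [0.992, -0.13, -0.002], [-0.002, 0.001, -1.0]]
contact_force: [-0.1, -6.1, 0.7]
width: 0.0222
```

apply_moves:
  deltas:
    - {"rx": 0, "ry": 0, "rz": 0, "tx": 0, "ty": 0, "tz": 0.001, "gripper": 0}
    - {"rx": 0, "ry": 0, "rz": 0, "tx": 0, "ty": 0, "tz": 0.001, "gripper": 0}
    - {"rx": 0, "ry": 0, "rz": 0, "tx": 0, "ty": 0, "tz": 0, "gripper": 0}

```text
t: 8.68
eef_pos: [0.5834, -0.0169, 0.1223]
tcp_rot: [[0.13, 0.992, 0.002], [0.992, -0.13, -0.002], [-0.002, 0.002, -1.0]]
contact_force: [-6.5, -5.6, 15.9]
width: 0.0224
```

```bash
python3 - <<'E'
from h import *
np.set_printoptions(precision=4,suppress=True)
o,p,d,P=wristpts(); np.savez('w5.npz',p=p,d=d,P=P);print(o['t'],o['eef_pos'])
e=np.array([.1315,.9913]);n=np.array([.9913,-.1315])
Q=P-[.5825,-.029,.085];y=Q[...,:2]@e;x=Q[...,:2]@n;z=Q[...,2]
hsv=cv2.cvtColor(p,cv2.COLOR_RGB2HSV);m=cv2.inRange(hsv,(5,150,60),(18,255,255))>0
k=m&(z>.03)&(z<.055)&(abs(x)<.03)&(y<.1);print('gate top y',np.percentile(y[k],[1,50,99]),k.sum())
k=(hsv[...,1]<60)&(z>.006)&(z<.02)&(abs(x)<.02)&(y>.05)&(y<.09);print('toe y',np.percentile(y[k],[1,50,99]),'z',np.median(z[k]),'x',np.percentile(x[k],[1,50,99]))
cap=(hsv[...,1]<60)&(z>.04)&(z<.056)&(abs(x)<.02)&(y>.0)&(y<.09);print('cap y',np.percentile(y[cap],[1,99]),np.median(z[cap]))
E
```

```text
8.6833 [ 0.5834 -0.0169  0.1223]
gate top y [0.0612 0.0685 0.0804] 4238
toe y [0.05   0.052  0.0896] z 0.014452300113547575 x [-0.0199 -0.0001  0.0194]
cap y [0.0009 0.0505] 0.04696262733119519
```

apply_moves:
  deltas:
    - {"rx": 0, "ry": 0, "rz": 0, "tx": 0, "ty": 0, "tz": -0.0015, "gripper": 0}
    - {"rx": 0, "ry": 0, "rz": 0, "tx": 0, "ty": 0, "tz": 0, "gripper": 0.35}
    - {"rx": 0, "ry": 0, "rz": 0, "tx": 0, "ty": 0, "tz": 0, "gripper": 0.45}
    - {"rx": 0, "ry": 0, "rz": 0, "tx": 0, "ty": 0, "tz": 0, "gripper": 0.6}
    - {"rx": 0, "ry": 0, "rz": 0, "tx": 0, "ty": 0, "tz": 0, "gripper": 0.7}
    - {"rx": 0, "ry": 0, "rz": 0, "tx": 0, "ty": 0, "tz": 0, "gripper": 0.7}

```text
t: 9.23
eef_pos: [0.5829, -0.0156, 0.1212]
tcp_rot: [[0.13, 0.991, -0.0], [0.991, -0.13, 0.0], [0.0, -0.0, -1.0]]
contact_force: [-0.1, 0.2, -0.5]
width: 0.0595
```

apply_moves:
  deltas:
    - {"rx": 0, "ry": 0, "rz": 0, "tx": 0, "ty": 0, "tz": -0.01, "gripper": 0.7}
    - {"rx": 0, "ry": 0, "rz": 0, "tx": 0, "ty": 0, "tz": -0.02, "gripper": 0.7}
    - {"rx": 0, "ry": 0, "rz": 0, "tx": 0, "ty": 0, "tz": -0.025, "gripper": 0.7}
    - {"rx": 0, "ry": 0, "rz": 0, "tx": 0, "ty": 0, "tz": -0.025, "gripper": 0.7}
    - {"rx": 0, "ry": 0, "rz": 0, "tx": 0, "ty": 0, "tz": -0.025, "gripper": 0.7}
    - {"rx": 0, "ry": 0, "rz": 0, "tx": 0, "ty": 0, "tz": -0.025, "gripper": 0.7}
    - {"rx": 0, "ry": 0, "rz": 0, "tx": 0, "ty": 0, "tz": -0.015, "gripper": 0.7}
    - {"rx": 0, "ry": 0, "rz": 0, "tx": 0, "ty": 0, "tz": 0, "gripper": 0.7}

```text
t: 9.9
eef_pos: [0.5852, -0.0161, 0.2711]
tcp_rot: [[0.131, 0.991, 0.008], [0.991, -0.13, -0.001], [0.0, 0.008, -1.0]]
contact_force: [0.8, 0.0, 0.1]
width: 0.0599
```

```bash
cat > chk.py <<'E'
from h import *
import sys
np.set_printoptions(precision=4,suppress=True)
o,p,d,P=wristpts(); np.savez('w6.npz',p=p,d=d,P=P);print(o['t'],o['eef_pos'])
cv2.imwrite(sys.argv[1],p[:,:,::-1])
e=np.array([.1315,.9913]);n=np.array([.9913,-.1315])
Q=P-[.5825,-.029,.085];y=Q[...,:2]@e;x=Q[...,:2]@n;z=Q[...,2]
hsv=cv2.cvtColor(p,cv2.COLOR_RGB2HSV)
k=(cv2.inRange(hsv,(5,150,60),(18,255,255))>0)&(z>.035)&(z<.055)&(abs(x)<.03)&(y<.1);print('gate top y',np.percentile(y[k],[1,50,99]),k.sum())
k=(hsv[...,1]<60)&(z>.04)&(z<.056)&(abs(x)<.02)&(y>-.06)&(y<.09);print('cap',cv2.minAreaRect((1000*np.c_[x[k],y[k]]).astype(np.float32)),np.percentile(z[k],[5,50,95]))
k=(z>.07)&(z<.084)&(abs(x)<.03)&(y>.1)&(y<.16);Z=P[k];print('bow',k.sum(),np.median(Z[:,2]),cv2.minAreaRect((1000*Z[:,:2]).astype(np.float32)))
k=(z>.031)&(z<.041)&(abs(x)<.04)&(y>.1)&(y<.165)&(hsv[...,1]>90);Z=P[k];print('dial',k.sum(),np.median(Z[:,2]),cv2.minEnclosingCircle((1000*Z[:,:2]).astype(np.float32)))
E
python3 chk.py pics/w6.png
```

```text
9.9 [ 0.5852 -0.0161  0.2711]
gate top y [0.0504 0.0678 0.0689] 141
cap ((-0.44009876251220703, 15.831607818603516), (106.70858764648438, 25.838443756103516), 88.12651062011719) [0.0457 0.047  0.048 ]
bow 708 0.16227842297637612 ((600.0333251953125, 100.97787475585938), (10.216602325439453, 27.69086265563965), 81.96463012695312)
dial 2422 0.12090977316187834 ((599.7659301757812, 101.368896484375), 24.6901798248291)
```

View pics/w6.png

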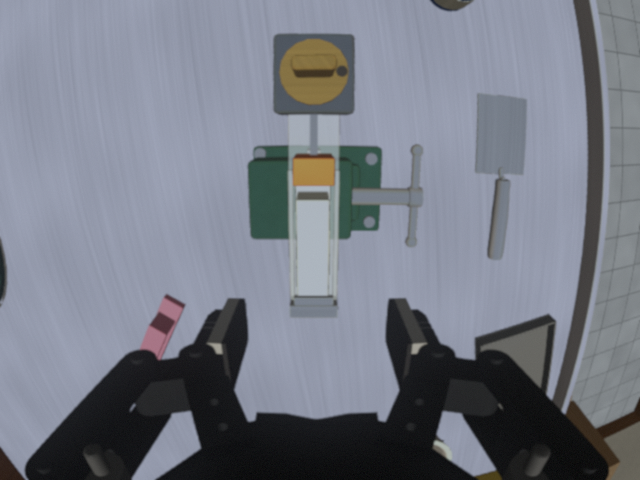

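The carrier lies flat in the cradle: cap from y = -37.5 to +38 mm, toe under the lip, orange gate over the other toe at (314,170). The key is at (314,65), with the dial hole at (342,71). I'll move over the key and turn the jaws across the bow.

apply_moves:
  deltas:
    - {"rx": 0, "ry": 0, "rz": 0, "tx": 0.0296, "ty": 0, "tz": 0, "gripper": 0.7}
    - {"rx": 0, "ry": 0, "rz": 0, "tx": 0.0296, "ty": 0, "tz": 0, "gripper": 0.6}
    - {"rx": 0, "ry": 0, "rz": 0, "tx": 0.0296, "ty": 0, "tz": 0, "gripper": 0.5}
    - {"rx": 0, "ry": 0, "rz": 0, "tx": 0.0295, "ty": 0, "tz": 0, "gripper": 0.5}
    - {"rx": 0, "ry": 0, "rz": 0.113, "tx": 0, "ty": 0, "tz": 0, "gripper": 0.5}
    - {"rx": 0, "ry": 0, "rz": 0.113, "tx": 0, "ty": 0, "tz": 0, "gripper": 0.5}
    - {"rx": 0, "ry": 0, "rz": 0.113, "tx": 0, "ty": 0, "tz": 0, "gripper": 0.5}
    - {"rx": 0, "ry": 0, "rz": 0.113, "tx": 0, "ty": 0, "tz": 0, "gripper": 0.5}
    - {"rx": 0, "ry": 0, "rz": 0.113, "tx": 0, "ty": 0, "tz": 0, "gripper": 0.5}
    - {"rx": 0, "ry": 0, "rz": 0.113, "tx": 0, "ty": 0, "tz": 0, "gripper": 0.5}
    - {"rx": 0, "ry": 0, "rz": 0.113, "tx": 0, "ty": 0, "tz": 0, "gripper": 0.5}
    - {"rx": 0, "ry": 0, "rz": 0.113, "tx": 0, "ty": 0, "tz": 0, "gripper": 0.5}
    - {"rx": 0, "ry": 0, "rz": 0.113, "tx": 0, "ty": 0, "tz": 0, "gripper": 0.5}
    - {"rx": 0, "ry": 0, "rz": 0.113, "tx": 0, "ty": 0, "tz": 0, "gripper": 0.5}
    - {"rx": 0, "ry": 0, "rz": 0.113, "tx": 0, "ty": 0, "tz": 0, "gripper": 0.5}
    - {"rx": 0, "ry": 0, "rz": 0.113, "tx": 0, "ty": 0, "tz": 0, "gripper": 0.5}
    - {"rx": 0, "ry": 0, "rz": 0.113, "tx": 0, "ty": 0, "tz": 0, "gripper": 0.5}
    - {"rx": 0, "ry": 0, "rz": 0.111, "tx": 0, "ty": 0, "tz": 0, "gripper": 0.5}
    - {"rx": 0, "ry": 0, "rz": 0, "tx": 0, "ty": 0, "tz": 0, "gripper": 0.5}
    - {"rx": 0, "ry": 0, "rz": 0, "tx": 0, "ty": 0, "tz": 0, "gripper": 0.5}

```text
t: 11.62
eef_pos: [0.5976, 0.1013, 0.2652]
tcp_rot: [[0.991, -0.136, -0.002], [-0.136, -0.991, 0.0], [-0.002, 0.0, -1.0]]
contact_force: [-0.2, -0.3, 0.0]
width: 0.0429
```

```bash
python3 chk.py pics/w7.png; python3 -c "
from h import *
o=sensors.observe();print(o['tcp_rot'].round(4),o['q'].round(1))"
```

```text
11.6167 [0.5976 0.1013 0.2652]
gate top y [0.0496 0.0598 0.0692] 1054
cap ((-0.12552261352539062, 6.226726531982422), (87.9254150390625, 26.52117347717285), 87.67162322998047) [0.0435 0.047  0.0482]
bow 665 0.16246750615821604 ((600.5333251953125, 101.62722778320312), (10.28823471069336, 28.213520050048828), 82.23237609863281)
dial 2407 0.12104574483811054 ((600.4053955078125, 101.6265640258789), 24.618038177490234)
[[ 9.907e-01 -1.363e-01 -1.800e-03]
 [-1.363e-01 -9.907e-01  1.000e-04]
 [-1.800e-03  2.000e-04 -1.000e+00]] [  3.1  20.5  84.8   0.   74.8 100.9]
```

apply_moves:
  deltas:
    - {"rx": 0, "ry": 0, "rz": 0, "tx": 0.0027, "ty": -0.0006, "tz": 0.015, "gripper": 0.5}
    - {"rx": 0, "ry": 0, "rz": 0, "tx": 0, "ty": 0, "tz": 0.025, "gripper": 0.5}
    - {"rx": 0, "ry": 0, "rz": 0, "tx": 0, "ty": 0, "tz": 0.025, "gripper": 0.5}
    - {"rx": 0, "ry": 0, "rz": 0, "tx": 0, "ty": 0, "tz": 0.02, "gripper": 0.5}
    - {"rx": 0, "ry": 0, "rz": 0, "tx": 0, "ty": 0, "tz": 0.018, "gripper": 0.5}
    - {"rx": 0, "ry": 0, "rz": 0, "tx": 0, "ty": 0, "tz": 0.01, "gripper": 0.5}
    - {"rx": 0, "ry": 0, "rz": 0, "tx": 0, "ty": 0, "tz": 0, "gripper": 0.5}
    - {"rx": 0, "ry": 0, "rz": 0, "tx": 0, "ty": 0, "tz": 0, "gripper": 0}
    - {"rx": 0, "ry": 0, "rz": 0, "tx": 0, "ty": 0, "tz": 0, "gripper": 0}
    - {"rx": 0, "ry": 0, "rz": 0, "tx": 0, "ty": 0, "tz": 0, "gripper": 0}
    - {"rx": 0, "ry": 0, "rz": 0, "tx": 0, "ty": 0, "tz": 0, "gripper": 0}
    - {"rx": 0, "ry": 0, "rz": 0, "tx": 0, "ty": 0, "tz": 0, "gripper": 0}
  force: 40

```text
t: 12.67
eef_pos: [0.6014, 0.1011, 0.1547]
tcp_rot: [[0.99, -0.139, 0.001], [-0.139, -0.99, -0.001], [0.001, 0.001, -1.0]]
contact_force: [-2.7, -3.5, 6.7]
width: 0.0089
```

apply_moves:
  deltas:
    - {"rx": 0, "ry": 0, "rz": -0.06, "tx": 0, "ty": 0, "tz": 0, "gripper": 0}
    - {"rx": 0, "ry": 0, "rz": -0.06, "tx": 0, "ty": 0, "tz": 0, "gripper": 0}
    - {"rx": 0, "ry": 0, "rz": -0.06, "tx": 0, "ty": 0, "tz": 0, "gripper": 0}
    - {"rx": 0, "ry": 0, "rz": -0.06, "tx": 0, "ty": 0, "tz": 0, "gripper": 0}
    - {"rx": 0, "ry": 0, "rz": -0.06, "tx": 0, "ty": 0, "tz": 0, "gripper": 0}
    - {"rx": 0, "ry": 0, "rz": -0.06, "tx": 0, "ty": 0, "tz": 0, "gripper": 0}
    - {"rx": 0, "ry": 0, "rz": -0.06, "tx": 0, "ty": 0, "tz": 0, "gripper": 0}
    - {"rx": 0, "ry": 0, "rz": -0.06, "tx": 0, "ty": 0, "tz": 0, "gripper": 0}
    - {"rx": 0, "ry": 0, "rz": -0.02, "tx": 0, "ty": 0, "tz": 0, "gripper": 0}
    - {"rx": 0, "ry": 0, "rz": 0, "tx": 0, "ty": 0, "tz": 0, "gripper": 0}

```text
t: 13.5
eef_pos: [0.6012, 0.1018, 0.1547]
tcp_rot: [[0.936, 0.353, 0.001], [0.353, -0.936, 0.001], [0.001, -0.0, -1.0]]
contact_force: [-2.8, -0.9, 6.8]
width: 0.0096
```

```bash
cat > k.py <<'E'
from h import *
o=sensors.observe();R=o['tcp_rot'];a=np.arctan2(R[1,1],R[0,1])
print('t',o['t'],'key est',round(a+np.radians(97.7),3),'M',o['moment'].round(2),'F',o['contact_force'].round(1),'q6',o['q'][5].round(1),o['eef_pos'].round(4),o['width'])
E
python3 k.py
```

```text
t 13.5 key est 0.495 M [0.07 0.61 0.04] F [-2.8 -0.9  6.8] q6 72.4 [0.6012 0.1018 0.1547] 0.009594129183653752
```

apply_moves:
  deltas:
    - {"rx": 0, "ry": 0, "rz": -0.02, "tx": 0, "ty": 0, "tz": 0, "gripper": 0}
    - {"rx": 0, "ry": 0, "rz": -0.02, "tx": 0, "ty": 0, "tz": 0, "gripper": 0}
    - {"rx": 0, "ry": 0, "rz": -0.02, "tx": 0, "ty": 0, "tz": 0, "gripper": 0}
    - {"rx": 0, "ry": 0, "rz": -0.02, "tx": 0, "ty": 0, "tz": 0, "gripper": 0}
    - {"rx": 0, "ry": 0, "rz": -0.02, "tx": 0, "ty": 0, "tz": 0, "gripper": 0}
    - {"rx": 0, "ry": 0, "rz": 0, "tx": 0, "ty": 0, "tz": 0, "gripper": 0}

```text
t: 14.0
eef_pos: [0.6011, 0.1019, 0.1547]
tcp_rot: [[0.896, 0.445, 0.001], [0.445, -0.896, 0.001], [0.001, -0.0, -1.0]]
contact_force: [-3.3, -0.3, 7.6]
width: 0.0092
```

```bash
python3 k.py
```

```text
t 14.0 key est 0.595 M [0.11 0.69 0.02] F [-3.3 -0.3  7.6] q6 66.7 [0.6011 0.1019 0.1547] 0.009224949190642883
```

apply_moves:
  deltas:
    - {"rx": 0, "ry": 0, "rz": -0.02, "tx": 0, "ty": 0, "tz": 0, "gripper": 0}
    - {"rx": 0, "ry": 0, "rz": -0.02, "tx": 0, "ty": 0, "tz": 0, "gripper": 0}
    - {"rx": 0, "ry": 0, "rz": -0.02, "tx": 0, "ty": 0, "tz": 0, "gripper": 0}
    - {"rx": 0, "ry": 0, "rz": -0.02, "tx": 0, "ty": 0, "tz": 0, "gripper": 0}
    - {"rx": 0, "ry": 0, "rz": 0, "tx": 0, "ty": 0, "tz": 0, "gripper": 0}

```text
t: 14.42
eef_pos: [0.6011, 0.102, 0.1547]
tcp_rot: [[0.857, 0.515, 0.001], [0.515, -0.857, 0.001], [0.001, -0.0, -1.0]]
contact_force: [-3.4, 0.8, 7.4]
width: 0.0094
```

```bash
python3 k.py
```

```text
t 14.4167 key est 0.675 M [0.13 0.74 0.05] F [-3.4  0.8  7.4] q6 62.1 [0.6011 0.102  0.1547] 0.009438699632820964
```

apply_moves:
  deltas:
    - {"rx": 0, "ry": 0, "rz": -0.02, "tx": 0, "ty": 0, "tz": 0, "gripper": 0}
    - {"rx": 0, "ry": 0, "rz": -0.02, "tx": 0, "ty": 0, "tz": 0, "gripper": 0}
    - {"rx": 0, "ry": 0, "rz": -0.02, "tx": 0, "ty": 0, "tz": 0, "gripper": 0}
    - {"rx": 0, "ry": 0, "rz": -0.02, "tx": 0, "ty": 0, "tz": 0, "gripper": 0}
    - {"rx": 0, "ry": 0, "rz": 0, "tx": 0, "ty": 0, "tz": 0, "gripper": 0}

```text
t: 14.83
eef_pos: [0.601, 0.1021, 0.1548]
tcp_rot: [[0.813, 0.582, 0.001], [0.582, -0.813, 0.001], [0.001, -0.001, -1.0]]
contact_force: [-2.9, 1.2, 6.4]
width: 0.0093
```

```bash
python3 k.py
```

```text
t 14.8333 key est 0.755 M [0.17 0.78 0.09] F [-2.9  1.2  6.4] q6 57.5 [0.601  0.1021 0.1548] 0.009300004727397292
```

apply_moves:
  deltas:
    - {"rx": 0, "ry": 0, "rz": -0.02, "tx": 0, "ty": 0, "tz": 0, "gripper": 0}
    - {"rx": 0, "ry": 0, "rz": -0.02, "tx": 0, "ty": 0, "tz": 0, "gripper": 0}
    - {"rx": 0, "ry": 0, "rz": -0.02, "tx": 0, "ty": 0, "tz": 0, "gripper": 0}
    - {"rx": 0, "ry": 0, "rz": -0.02, "tx": 0, "ty": 0, "tz": 0, "gripper": 0}
    - {"rx": 0, "ry": 0, "rz": 0, "tx": 0, "ty": 0, "tz": 0, "gripper": 0}

```text
t: 15.25
eef_pos: [0.6009, 0.1022, 0.1547]
tcp_rot: [[0.764, 0.645, 0.0], [0.645, -0.764, 0.001], [0.001, -0.001, -1.0]]
contact_force: [-3.0, 0.9, 7.8]
width: 0.0095
```

```bash
python3 k.py
```

```text
t 15.25 key est 0.835 M [0.26 0.76 0.15] F [-3.   0.9  7.8] q6 52.9 [0.6009 0.1022 0.1547] 0.009462502837988145
```

```bash
cat > red.py <<'E'
from h import *
for n in ('wrist','side','top'):
    p,_=imaging.grab_frame(n);h=cv2.cvtColor(p,cv2.COLOR_RGB2HSV)
    m=((h[...,0]<4)|(h[...,0]>174))&(h[...,1]>140)&(h[...,2]>60)
    N,_,s,c=cv2.connectedComponentsWithStats(m.astype(np.uint8))
    print(n,[(s[i,4],c[i].round(0)) for i in range(1,N) if s[i,4]>2][:12]); cv2.imwrite(f'pics/r_{n}.png',p[:,:,::-1])
E
python3 red.py
```

```text
wrist []
side [(np.int32(1362), array([240.,  33.]))]
top [(np.int32(2578), array([568., 122.]))]
```

apply_moves:
  deltas:
    - {"rx": 0, "ry": 0, "rz": -0.02, "tx": 0, "ty": 0, "tz": 0, "gripper": 0}
    - {"rx": 0, "ry": 0, "rz": -0.02, "tx": 0, "ty": 0, "tz": 0, "gripper": 0}
    - {"rx": 0, "ry": 0, "rz": 0, "tx": 0, "ty": 0, "tz": 0, "gripper": 0}

```text
t: 15.65
eef_pos: [0.6009, 0.1022, 0.1547]
tcp_rot: [[0.738, 0.675, 0.0], [0.675, -0.738, 0.001], [0.001, -0.001, -1.0]]
contact_force: [-3.7, 2.9, 7.8]
width: 0.0092
```

```bash
python3 k.py
```

```text
t 15.65 key est 0.875 M [0.23 0.85 0.11] F [-3.7  2.9  7.8] q6 50.6 [0.6009 0.1022 0.1547] 0.00924447714899
```

apply_moves:
  deltas:
    - {"rx": 0, "ry": 0, "rz": -0.02, "tx": 0, "ty": 0, "tz": 0, "gripper": 0}
    - {"rx": 0, "ry": 0, "rz": -0.02, "tx": 0, "ty": 0, "tz": 0, "gripper": 0}
    - {"rx": 0, "ry": 0, "rz": -0.02, "tx": 0, "ty": 0, "tz": 0, "gripper": 0}
    - {"rx": 0, "ry": 0, "rz": -0.02, "tx": 0, "ty": 0, "tz": 0, "gripper": 0}
    - {"rx": 0, "ry": 0, "rz": 0, "tx": 0, "ty": 0, "tz": 0, "gripper": 0}

```text
t: 16.07
eef_pos: [0.6008, 0.1023, 0.1547]
tcp_rot: [[0.682, 0.732, 0.0], [0.732, -0.682, 0.001], [0.001, -0.001, -1.0]]
contact_force: [-3.8, 2.1, 7.1]
width: 0.0095
```

```bash
python3 k.py; python3 red.py
```

```text
t 16.0667 key est 0.955 M [0.31 0.86 0.01] F [-3.8  2.1  7.1] q6 46.1 [0.6008 0.1023 0.1547] 0.009516764400692775
wrist [(np.int32(137), array([316., 263.]))]
side [(np.int32(1370), array([240.,  33.])), (np.int32(3), array([305., 275.]))]
top [(np.int32(2599), array([568., 122.]))]
```

```bash
python3 -c "
import cv2
a=cv2.imread('pics/r_wrist.png')[160:400,180:460];b=cv2.imread('pics/r_side.png')[200:310,260:380]
cv2.imwrite('pics/c8.png',cv2.hconcat([cv2.resize(a,(420,360)),cv2.resize(b,(380,360),interpolation=cv2.INTER_CUBIC)]))"
```

```text
(no output)
```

View pics/c8.png

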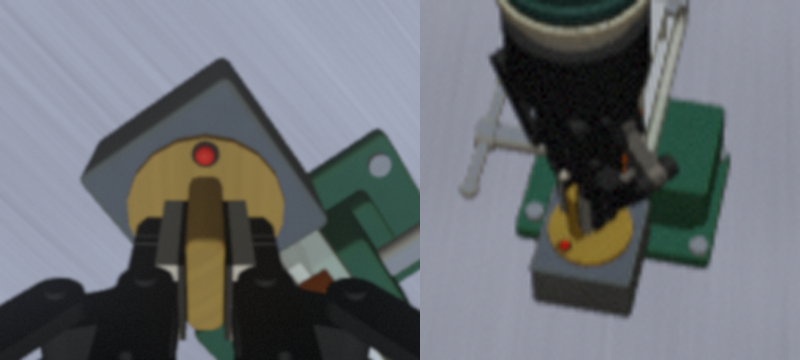

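The red pin shows in the dial hole (left crop 205,155). I'll check its height above the dial and whether the key is blocked.

apply_moves:
  deltas:
    - {"rx": 0, "ry": 0, "rz": -0.015, "tx": 0, "ty": 0, "tz": 0, "gripper": 0}
    - {"rx": 0, "ry": 0, "rz": -0.015, "tx": 0, "ty": 0, "tz": 0, "gripper": 0}
    - {"rx": 0, "ry": 0, "rz": -0.015, "tx": 0, "ty": 0, "tz": 0, "gripper": 0}
    - {"rx": 0, "ry": 0, "rz": 0, "tx": 0, "ty": 0, "tz": 0, "gripper": 0}

```text
t: 16.55
eef_pos: [0.6007, 0.1023, 0.1547]
tcp_rot: [[0.648, 0.761, 0.0], [0.761, -0.648, 0.001], [0.001, -0.001, -1.0]]
contact_force: [-4.2, 2.2, 7.7]
width: 0.0091
```

```bash
python3 k.py; cat > pin.py <<'E'
from h import *
o,p,d,P=wristpts();h=cv2.cvtColor(p,cv2.COLOR_RGB2HSV)
m=((h[...,0]<4)|(h[...,0]>174))&(h[...,1]>140)&(h[...,2]>60);m[:100]=0;m[400:]=0
k=(abs(P[...,2]-.121)<.006)&(np.linalg.norm(P[...,:2]-[.6005,.1015],axis=2)<.024)&(h[...,0]>12)&(h[...,0]<30)&(h[...,1]>90)
Q=P[m];print('red px',m.sum(),'z',np.percentile(Q[:,2],[5,50,95]).round(4),'dial z',np.median(P[k][:,2]).round(4));c=np.median(Q[:,:2],axis=0)-[.6005,.1015];print('r',np.linalg.norm(c).round(4),'ang rel cradle x',(np.arctan2(c[1],c[0])+np.radians(7.55)).round(3))
E
python3 pin.py
```

```text
t 16.55 key est 1.0 M [0.27 0.91 0.03] F [-4.2  2.2  7.7] q6 43.5 [0.6007 0.1023 0.1547] 0.009148695820433386
red px 136 z [0.1218 0.1238 0.1255] dial z 0.121
r 0.0206 ang rel cradle x 0.984
```

apply_moves:
  deltas:
    - {"rx": 0, "ry": 0, "rz": -0.02, "tx": 0, "ty": 0, "tz": 0, "gripper": 0}
    - {"rx": 0, "ry": 0, "rz": -0.02, "tx": 0, "ty": 0, "tz": 0, "gripper": 0}
    - {"rx": 0, "ry": 0, "rz": 0, "tx": 0, "ty": 0, "tz": 0, "gripper": 0}

```text
t: 16.85
eef_pos: [0.6007, 0.1024, 0.1547]
tcp_rot: [[0.617, 0.787, -0.0], [0.787, -0.617, 0.001], [0.001, -0.001, -1.0]]
contact_force: [-3.6, 2.3, 7.3]
width: 0.0092
```

```bash
python3 k.py;python3 pin.py
```

```text
t 16.85 key est 1.04 M [0.25 0.92 0.11] F [-3.6  2.3  7.3] q6 41.2 [0.6007 0.1024 0.1547] 0.009178209212364969
red px 126 z [0.1217 0.124  0.1255] dial z 0.121
r 0.0206 ang rel cradle x 0.997
```

The pin stays put (angle 0.98 to 1.00 while the gripper turned on) and the turning moment rises, so the key is held. I'll ease back, let go and withdraw.

apply_moves:
  deltas:
    - {"rx": 0, "ry": 0, "rz": 0.025, "tx": 0, "ty": 0, "tz": 0, "gripper": 0}
    - {"rx": 0, "ry": 0, "rz": 0.02, "tx": 0, "ty": 0, "tz": 0, "gripper": 0}
    - {"rx": 0, "ry": 0, "rz": 0, "tx": 0, "ty": 0, "tz": 0, "gripper": 0.5}
    - {"rx": 0, "ry": 0, "rz": 0, "tx": 0, "ty": 0, "tz": 0, "gripper": 0.5}
    - {"rx": 0, "ry": 0, "rz": 0, "tx": 0, "ty": 0, "tz": 0, "gripper": 0.5}
    - {"rx": 0, "ry": 0, "rz": 0, "tx": 0, "ty": 0, "tz": -0.01, "gripper": 0.5}
    - {"rx": 0, "ry": 0, "rz": 0, "tx": 0, "ty": 0, "tz": -0.02, "gripper": 0.5}
    - {"rx": 0, "ry": 0, "rz": 0, "tx": 0, "ty": 0, "tz": -0.025, "gripper": 0.5}
    - {"rx": 0, "ry": 0, "rz": 0, "tx": 0, "ty": 0, "tz": -0.025, "gripper": 0.5}
    - {"rx": 0, "ry": 0, "rz": 0, "tx": 0, "ty": 0, "tz": -0.025, "gripper": 0.5}
    - {"rx": 0, "ry": 0, "rz": 0, "tx": 0, "ty": 0, "tz": -0.02, "gripper": 0.5}
    - {"rx": 0, "ry": 0, "rz": 0, "tx": 0, "ty": 0, "tz": 0, "gripper": 0.5}
    - {"rx": 0, "ry": 0, "rz": 0, "tx": 0, "ty": 0, "tz": 0, "gripper": 0.5}

```text
t: 17.98
eef_pos: [0.6022, 0.1016, 0.2803]
tcp_rot: [[0.653, 0.758, 0.004], [0.758, -0.653, 0.0], [0.003, 0.003, -1.0]]
contact_force: [0.0, 0.0, -0.8]
width: 0.0424
```

```bash
python3 pin.py; python3 chk.py pics/w9.png; python3 red.py
```

```text
red px 41 z [0.1229 0.1242 0.1254] dial z 0.121
r 0.0202 ang rel cradle x 0.987
18.0333 [0.6012 0.1016 0.2787]
gate top y [0.0505 0.0643 0.0694] 692
cap ((-12.395829200744629, 37.985836029052734), (4.071334362030029, 1.4843510389328003), 51.95619201660156) [0.0408 0.0442 0.047 ]
bow 577 0.16245647558089807 ((600.0482788085938, 101.75420379638672), (28.50061798095703, 9.58812427520752), 48.94834518432617)
dial 2277 0.12101236214174027 ((600.3794555664062, 101.62535858154297), 24.702430725097656)
wrist [(np.int32(40), array([317., 203.]))]
side [(np.int32(993), array([232.,  34.]))]
top [(np.int32(2586), array([568., 122.]))]
```

View pics/w9.png

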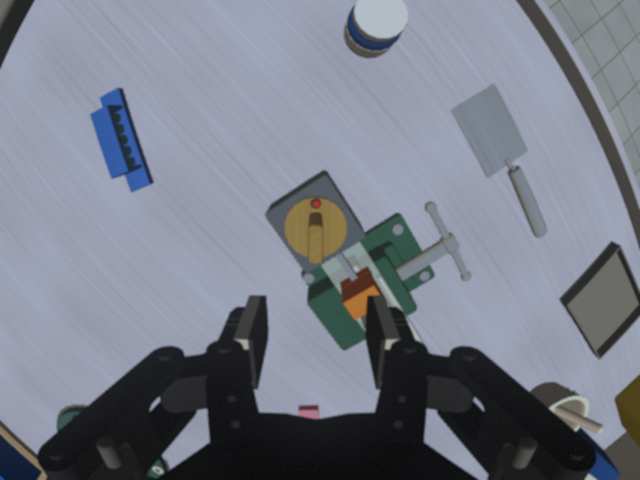

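The final view shows the red pin standing in the dial at (316,203), with the bow in line with it. The gate at (360,290) is closed, the arm is clear, and the blue carrier is undisturbed. I'm handing in.

```bash
python3 -c "
from station import workorder;print(workorder.hand_in())"
```

```text
the job is handed in; nothing more can be done
None
```

The white carrier is in the rack with the gate closed over its end, and the key is locked. I handed the job in at about 18 s of the 54 s allowed.

**Loading:** I pushed the gate back with the carrier (about 8 N), put it down flat and let go. The gate then slid it home. After release its cap lay from y = −37.5 to +38 mm, so it is centred, with its toe under the steel lip.

**Locking:** I turned the key slowly anticlockwise to about 0.99 rad. The red pin came up about 3 mm proud of the dial by depth (nominal 4 mm), 20 mm from the axis and in line with the bow. Turning on a little further did not move the pin, so the key is held.

**Last checks that were less clear:**
- **Gate opening:** the gate's front measured 50.5 mm, against about 48 mm expected when loaded. Earlier readings ran about 1 mm high too, so I took it as mostly measuring error.
- **Carrier in the last picture:** the gripper hid most of it, so its position comes from the picture taken just after I let go.
- **Ampoules:** I never saw the amber ampoules themselves. I chose the carrier because it was the only white one.

The first two move calls were refused as invalid input and moved nothing; they went through once every key was given.

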